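Park the loading stage at the waiting specimen and pin it

ROBOT

A 6-joint arm with a two-finger parallel gripper is mounted at the origin on the work surface. World frame = base frame: x ahead of the robot, y to its left, z up, the work surface at z = 0. Lengths are in mm, angles in degrees, forces in N, time in s.
With the tool pointing down it reaches from about 325 to 900 mm from the base axis. Payload 3.5 kg.
Tool frame: the origin (TCP) lies at the very end of the fingers, on their centre line; the grasp point (between the pads) lies 19 mm behind it; z points along the fingers, y is the line along which they close (so a half turn about z gives the same grasp; the last joint's range is limited). The gripper opens to 85 mm and grips with 20 to 120 N. Pads are 22 mm wide; open, the fingers measure 114 mm over their backs; the gripper's body (76 mm by 85 mm) begins 54 mm behind the grasp point. The pads swing forward as they close: fully open they stand 13 mm farther back than shut.
Start: joints at [-69.007, 15.837, -1.513, 72.651, 0, 84.076], TCP at [282.931, -557.29, 231.313] pointing down, gripper open.
Joint ranges: [-178.77, 178.77], [-48.84, 107.48], [-61.69, 71.31], [-111.58, 123.2], [-90, 87.43], [-180, 180]. Speed limits (degrees/s): [147.25, 147.25, 180, 180, 180, 180].

INTERFACE

Orientations are given as a 3x3 rotation matrix whose columns are the frame's x, y, z axes.
In Python, from rig import r gives the robot as it stands.
- The arm moves only by the tool apply_moves, never from a script. Its argument "targets" is a list of rows, each a list of 2 entries, a list of its own where there are three numbers: the shift along the world's x, y, z each as a share of 0.15 m, from -1 to 1, then the turn, a rotation vector about the world's x, y, z each as a share of pi/2 rad, from -1 to 1. A call has 1 to 20 rows; each row is the pose to reach, as a shift and turn from the pose commanded when the call began; what a row does not reach only later rows make up. A row lasts 1/10 s, in which the tool goes at most 50 mm and 8.59 degrees, less where a joint would pass 70% of its speed; a pose out of reach is approached as far as the arm can. A call with a number of a shift or a turn outside -1 to 1 is refused whole. A call with a gripper value outside its range is refused whole. "hand" is the closure, from -1 (fully open) to 1 (shut), set as the call begins (left out, the last holds). The fingers move at their own pace and stop on an object; "grip_force" is the grip in N (left out, the last holds). Time passes only in rows, so rows that repeat a pose let the fingers close. It gives the time, the measured TCP pose, the force, the opening and the grip force at its end, in the units of the state.
- r.get_obs(): the state, without advancing time (a new reading comes with each control period).
- r.read_camera(name): name is "side" or "top"; returns a dict with "pixels" (400x640x3 uint8, red, green, blue), "fov_y" (degrees; the focal length in pixels is half the picture's height over the tangent of half this angle, whatever the lens; pixels are square), "cx", "cy" (the principal point, pixels), "origin" and "orientation" of the camera in the world. Camera axes: x right, y up, looking along -z (the intrinsics and any distortion apply to the point x, -y, -z); pixel columns grow to the right and rows downward; lengths in mm; the calibration is good to about 2 mm. A picture is of the moment at which its call begins. There is no depth.
- r.hand_in(): hands the job in; it is judged then, once.
Trained networks look in the newest picture that a camera, given by its name, has taken for a name from the list of things; names that differ only in an ending like _2 or _b are one class to them, and where a whole thing is asked for, a point or a joint stands for the part that bears it (a point fixed in the world has none). Each returns a list of dicts, best first, with "conf" (0 to 1); they miss things now and then, are a little off and sometimes report something else, mostly with a low value. They report only what shows in the picture. A call takes as long as a camera call. They do not tell look-alikes from the thing itself.
- r.spot_in(label, camera): "extent" ([left, top, width, height] in pixels, round what is visible of it).
The state is a dict: "t": time; "q": joint angles; "joint_vel": joint speeds; "joint_torque": joint torques, N m; "eef_pos": TCP position; "tool_rot": TCP orientation; "force": force on the tool from outside, world axes, zero at the start; "wrist_torque": the same for the moment, N m; "gripper_width": finger opening in mm; "gripper_force": force on a finger pad.
Only numpy, scipy, OpenCV 4.12 (cv2) and the standard library are available. Lean on these libraries where they do the work, as an engineer would, in place of code of your own. Each camera call takes 0.05 s, during which the arm holds its last target. There are 200 camera calls.

TASK

A specimen is waiting at one end of the microscope's loading stage: the round white dish with the red top. Slide the blue carriage fully home to that end of its rail, then take the lock pin out of its stand and put it down through the carriage's tongue and into the yellow lug underneath, all the way, so that the pin's collar sits on the tongue; let go of it there. Do not disturb the dish.

Things in the scene. Friction and masses are not known exactly. Their poses are not given: they have to be found in the camera images.
- stage_base: fixed loading stage: aluminium plate 14 mm thick, 360 mm along its y, from -70 to +122 mm in its x, with two steel rails along y and a yellow lug at either end. Origin: centre between the lugs, at the underside (table height). Its y runs along the rails towards the left end, its x away from the robot at yaw 0, z up
- carriage (a joint): position of the blue carriage along the stage's y in m: 0 in the middle, +0.05 fully home at the left end, -0.05 fully home at the right end (solid stops). It takes about 3 N to slide and stays where it is left. The carriage is a block 112 mm (x) by 90 mm (y), its top 70 mm above the table, with a blue tongue at either end
- left_tongue (a point): centre of the upper mouth of the hole in the carriage's left (+y) tongue: 62 mm above the table, 80 mm from the carriage's centre. The tongue is 46 mm wide and 12 mm thick; the vertical through-hole is 19 mm in diameter with a chamfered mouth. With the carriage fully home at the left it lies exactly above the left lug's hole
- right_tongue (a point): the same for the right (-y) tongue, which goes over the right lug
- carriage_tab (a point): centre of the top of the orange upright tab on the carriage, by which it is moved: the tab is 40 mm along the stage's x, 16 mm along its y, and stands 45 mm above the carriage's top; this point is 115 mm above the table, 10 mm towards the stage's -x from the carriage's centre
- left_lug (a point): centre of the mouth of the vertical hole in the left (+y) yellow lug, 48 mm above the table, 130 mm from the stage's origin along its y; axes as the stage's. The lug is a block 56 by 46 mm, its hole 17 mm in diameter with a chamfered mouth, 34 mm deep
- right_lug (a point): the same for the right (-y) yellow lug, 130 mm from the stage's origin along its -y
- pin: loose lock pin, 87 mm long, 0.13 kg, at the start upright in its stand. Round steel shank 14 mm in diameter and 44 mm long (last 6 mm tapered), then a steel collar 36 mm in diameter and 5 mm thick, then a red round knob 28 mm in diameter and 38 mm tall to hold it by. Origin: centre of the tip's end face; z runs up the pin to the knob
- pin_tip (a point): the tip end of the lock pin (the pin's origin): 6 mm above the table in the stand, 18 mm above the table when seated in a lug with the collar on the tongue
- pin_stand: fixed grey block, 70 by 70 by 50 mm high, to the left or right of the stage, with a vertical hole of 20 mm diameter in which the pin stands, collar on the block. Origin: centre of its underside
- dish: loose specimen dish, white, round, 56 mm in diameter and 13.5 mm high with a round red top; it stands on the stage plate at one of the two ends, on the far side beside the lug (85 mm along the stage's x, 130 mm along its +y or -y). Origin: centre of its underside
- slide_frame: loose empty black slide frame, 50 by 50 mm, 10 mm high, square; it stands beside the lug at the other end. Origin: centre of its underside
Things that resemble listed ones, but are neither listed nor needed, are in the scene too. Leave any black or purple look-alike of the pin alone. Several things have the shape of the dish; the one meant has the colours described above.

How it is judged:
By the outcome, as a careful person would: the job done as asked, in the order asked, and still so for the second after the job is handed in, with the robot touching nothing.
It also fails if it takes over 56 s, if anything falls off the work surface, if the arm or the gripper's body presses on something with over 40 N, if the wrist force passes 120 N, or if a joint passes its speed limit or range.

## Working session

There is one attempt and no reset: what is moved stays moved. The work goes in short steps, Python scripts to look and compute and a tool call to move; the robot and the scene stay as the last step left them, time stands still between calls to the robot, and variables do not carry over. Pictures are saved under pics/ and viewed, at most 10 in all, crops included, and the job is handed in when it is done.

Besides the shell and the picture viewer there is one more tool, called after ">>>" by a JSON object that holds its "name" and its "arguments", one argument or row to a line. apply_moves: Moves the arm, as the interface text tells. Its arguments: {"type":"object","properties":{"targets":{"type":"array","items":{"type":"array"}},"hand":{"type":"number"},"grip_force":{"type":"number"}},"required":["targets"]}

```bash
ls; mkdir -p pics; python3 - <<'E'
from rig import r
import cv2,numpy as np
for c in("top","side"):
    d=r.read_camera(c); cv2.imwrite(f"pics/{c}0.png",d["pixels"][:,:,::-1])
    print(c,{k:(np.round(v,4).tolist() if not isinstance(v,(str,dict)) else v) for k,v in d.items() if k!="pixels"})
    for l in("stage_base","carriage","carriage_tab","left_tongue","right_tongue","left_lug","right_lug","pin","pin_stand","dish","slide_frame"):
        print(l,[(round(x["conf"],2),np.round(x["extent"]).tolist()) for x in r.spot_in(l,c)][:4])
o=r.get_obs();print(o)
E
```

```text
pics
top {'fov_y': 46.0092, 'cx': 318.3573, 'cy': 203.8822, 'origin': [439.5378, 8.8546, 1264.5659], 'orientation': [[-0.0021, 0.9949, -0.101], [-0.9998, -0.0002, 0.0188], [0.0187, 0.101, 0.9947]]}
stage_base [(0.86, [249.0, 152.0, 139.0, 86.0])]
carriage [(0.63, [272.0, 178.0, 79.0, 48.0])]
carriage_tab []
left_tongue [(0.94, [276.0, 178.0, 80.0, 48.0])]
right_tongue [(0.89, [275.0, 180.0, 79.0, 45.0])]
left_lug [(0.57, [243.0, 152.0, 143.0, 86.0])]
right_lug [(0.86, [244.0, 150.0, 145.0, 91.0])]
pin [(0.61, [148.0, 237.0, 20.0, 14.0]), (0.54, [148.0, 198.0, 20.0, 12.0])]
pin_stand [(0.8, [143.0, 230.0, 35.0, 29.0]), (0.63, [246.0, 152.0, 141.0, 87.0]), (0.16, [274.0, 178.0, 81.0, 48.0])]
dish [(0.68, [258.0, 157.0, 23.0, 21.0])]
slide_frame [(0.65, [356.0, 167.0, 20.0, 20.0])]
side {'fov_y': 50.0886, 'cx': 321.0319, 'cy': 189.3049, 'origin': [165.5462, 707.6379, 631.919], 'orientation': [[-0.8718, 0.2753, -0.4053], [-0.4899, -0.4801, 0.7277], [0.0058, 0.8329, 0.5534]]}
stage_base [(0.92, [233.0, 171.0, 147.0, 103.0])]
carriage [(0.69, [288.0, 178.0, 65.0, 50.0]), (0.32, [238.0, 328
[... 695 characters left out ...]
04,  8.40768929e+01]), 'joint_vel': array([-0.06066158,  0.03799625, -0.00767257, -0.02959789, -0.0355696 ,
        0.03130795]), 'joint_torque': array([-3.68982537e-04, -4.45501649e+01,  2.95563841e+01,  1.16738531e-03,
       -9.32782496e-05,  6.86486047e-06]), 'eef_pos': array([ 282.93942023, -557.29457201,  231.31848209]), 'tool_rot': array([[ 8.91666563e-01,  4.52692766e-01,  3.28412887e-06],
       [ 4.52692766e-01, -8.91666563e-01,  1.06714914e-06],
       [ 3.41143860e-06,  5.35160180e-07, -1.00000000e+00]]), 'force': array([-0.22831314,  0.8855449 ,  0.01553578]), 'wrist_torque': array([ 0.00562159, -0.03022263,  0.01519957]), 'gripper_force': 0.0, 'gripper_width': 85.5737984482025}
```

```bash
python3 - <<'E'
import cv2
a=cv2.imread("pics/top0.png");b=cv2.imread("pics/side0.png")
cv2.imwrite("pics/t1.png",cv2.resize(a[130:270,130:400],None,fx=2.96,fy=2.96,interpolation=cv2.INTER_CUBIC))
cv2.imwrite("pics/s1.png",cv2.resize(b[160:400,170:410],None,fx=2.5,fy=2.5,interpolation=cv2.INTER_CUBIC))
E
```

```text
(no output)
```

View pics/t1.png

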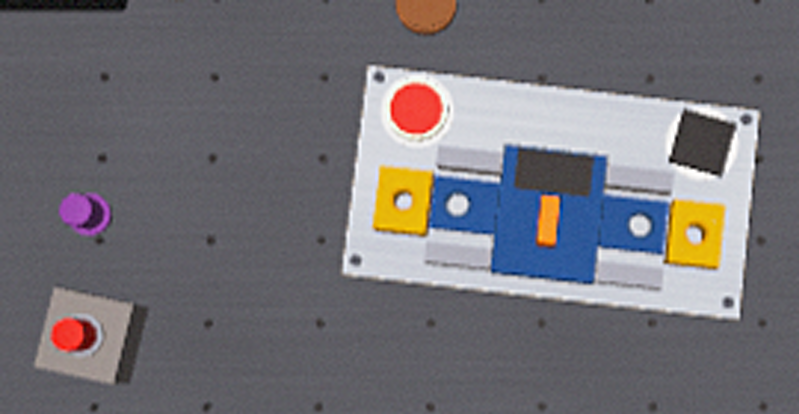

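View pics/s1.png

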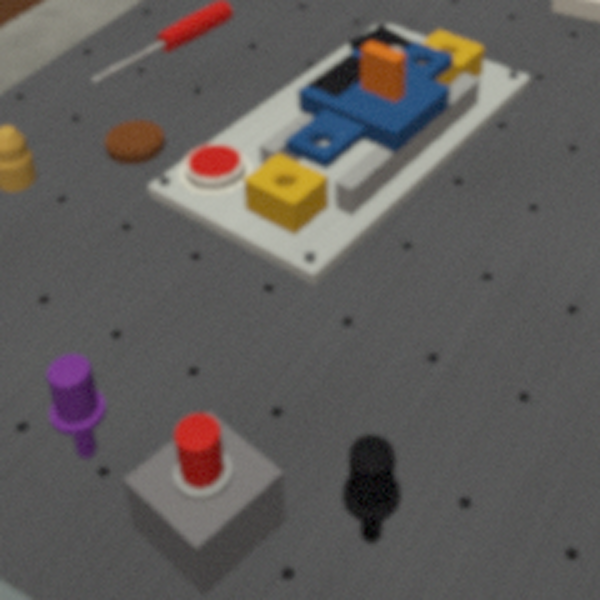

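```bash
cat > h.py <<'E'
from rig import r
import numpy as np,cv2
from scipy.optimize import least_squares
def cam(c): 
    d=r.read_camera(c); d["f"]=200/np.tan(np.radians(d["fov_y"]/2)); return d
def proj(d,P):
    p=(np.atleast_2d(P)-d["origin"])@np.array(d["orientation"])
    return np.c_[d["cx"]+d["f"]*p[:,0]/-p[:,2], d["cy"]-d["f"]*p[:,1]/-p[:,2]]
def stage(X,Y,yaw,P):
    P=np.atleast_2d(P).astype(float);c,s=np.cos(yaw),np.sin(yaw)
    return np.c_[X+c*P[:,0]-s*P[:,1],Y+s*P[:,0]+c*P[:,1],P[:,2]]
def full(uv,off,f): return (np.array(uv,float)+.5)/f-.5+np.array(off)
E
python3 - <<'E'
from h import *
T=cam("top");S=cam("side")
def blob(d,roi,hl,hh,sm=110):
    x,y,w,h=roi;hsv=cv2.cvtColor(d["pixels"],cv2.COLOR_RGB2HSV)[y:y+h,x:x+w]
    m=(hsv[...,0]>=hl)&(hsv[...,0]<=hh)&(hsv[...,1]>sm)&(hsv[...,2]>60)
    yy,xx=np.nonzero(m);return np.array([xx.mean()+x,yy.mean()+y]),m.sum()
def model(p):
    s=p[3]
    return stage(*p[:3],[[122,180,14],[122,-180,14],[-70,-180,14],[-70,180,14],[0,130,48],[0,-130,48],[0,80+s,62],[0,s-80,62]])
ut=full([(369,66),(760,110),(741,319),(343,273),(403,201),(695,234),(457,205),(640,226)],(130,130),2.96)
us=full([(150,187),(528,77),(315,281),(287,181),(455,50),(322,141),(423,62)],(170,160),2.5); si=[0,2,3,4,5,6,7]
def res(p,t=1,s=1):
    M=model(p);return np.r_[t*(proj(T,M)-ut).ravel(),s*(proj(S,M[si])-us).ravel()]
for t,s in((1,1),(1,0),(0,1)):
    o=least_squares(res,[450,0,-.1,0],kwargs=dict(t=t,s=s),loss="soft_l1",x_scale=[100,100,.1,10]);print(o.x.round(3),np.degrees(o.x[2]).round(2))
    if t==s: print(o.fun.reshape(-1,2).round(1).tolist()); 
    print("lug,dish,tab",stage(*o.x[:3],[[0,130,48],[85,130,14],[-10,o.x[3],115]]).round(1).tolist())
print(blob(T,(140,225,40,40),0,8),blob(S,(230,320,40,40),0,8))
ut2=full([(70,333)],(130,130),2.96)[0];us2=full([(197,426)],(170,160),2.5)[0];us3=full([(201,474)],(170,160),2.5)[0]
fp=lambda p,t=1,s=1:np.r_[t*(proj(T,[p[0],p[1],93])-ut2).ravel(),s*(proj(S,[p[0],p[1],93])-us2).ravel()]
for t,s in((1,1),(1,0),(0,1)):
    o=least_squares(fp,[350,300],kwargs=dict(t=t,s=s));print("pin",o.x.round(1),o.fun.round(1))
# purple & black pins on table from side/top
for n,uv,off,f,C,z in(("purple top",(75,213),(130,130),2.96,T,87),("purple side",(70,368),(170,160),2.5,S,87),("black side",(372,447),(170,160),2.5,S,87)):
    u=full([uv],off,f)[0];o=least_squares(lambda p:(proj(C,[p[0],p[1],z])-u).ravel(),[350,300]);print(n,o.x.round(0))
E
```

```text
[ 5.65415e+02 -6.70800e+00 -1.13000e-01  1.89400e+00] -6.47
[[-0.4, 0.0], [0.3, 0.2], [-0.3, 0.5], [-0.6, 0.9], [-0.1, -0.2], [0.7, -0.1], [-0.2, -0.1], [-0.1, -0.2], [-0.6, 0.2], [1.7, 0.4], [0.3, -1.5], [0.1, -0.2], [-1.7, -0.1], [-0.1, -0.4], [-0.0, -0.6]]
lug,dish,tab [[580.1, 122.5, 48.0], [664.5, 112.9, 14.0], [555.7, -3.7, 115.0]]
[ 5.65699e+02 -6.90600e+00 -1.13000e-01  1.62700e+00] -6.48
lug,dish,tab [[580.4, 122.3, 48.0], [664.8, 112.7, 14.0], [555.9, -4.2, 115.0]]
[ 5.64578e+02 -6.10800e+00 -1.15000e-01  2.57600e+00] -6.58
lug,dish,tab [[579.5, 123.0, 48.0], [663.9, 113.3, 14.0], [554.9, -2.4, 115.0]]
(array([153.8828125, 242.6640625]), np.int64(128)) (array([249.05707763, 338.71689498]), np.int64(438))
pin [465.4 391.9] [ 0.7 -0.7  0.2  0.7]
pin [463.7 393.6] [ 0. -0.  0.  0.]
pin [466.4 391. ] [ 0. -0. -0.  0.]
purple top [565. 395.]
purple side [569. 392.]
black side [369. 348.]
```

Dish is at the left (+y) end (top crop ~(415,108)). The stage sits at about (565,-7) with yaw -6.5°, and the carriage is near 0. The red pin is in its stand at about (465,392). The purple and black look-alikes stand well apart from it. Both cameras agree within 1–3 mm, so I'm moving towards the tab.

>>> {"name": "apply_moves", "arguments": {
  "targets": [
    [[0.1,0.2,0],[0,0,0.09]],
    [[0.25,0.5,0],[0,0,0.18]],
    [[0.4,0.8,0],[0,0,0.27]],
    [[0.455,0.923,0],[0,0,0.36]],
    [[0.455,0.923,0],[0,0,0.407]]
  ],
  "hand": -1
}}

```text
t: 1.8
eef_pos: [352.1, -415.7, 231.5]
tool_rot: [[0.438, 0.899, 0.0], [0.899, -0.438, 0.001], [0.001, -0.0, -1.0]]
force: [-0.4, 0.2, 0.3]
gripper_width: 85.4
gripper_force: 0.0
```

>>> {"name": "apply_moves", "arguments": {
  "targets": [
    [[0.1,0.2,0],[0,0,0.09]],
    [[0.25,0.5,0],[0,0,0.18]],
    [[0.4,0.8,0],[0,0,0.27]],
    [[0.455,0.923,0],[0,0,0.36]],
    [[0.455,0.923,0],[0,0,0.407]]
  ]
}}

```text
t: 2.3
eef_pos: [420.2, -277.5, 231.4]
tool_rot: [[-0.185, 0.983, 0.0], [0.983, 0.185, 0.001], [0.001, 0.0, -1.0]]
force: [1.1, -0.9, -0.2]
gripper_width: 85.6
gripper_force: 0.0
```

>>> {"name": "apply_moves", "arguments": {
  "targets": [
    [[0.1,0.2,0],[0,0,0.09]],
    [[0.25,0.5,0],[0,0,0.18]],
    [[0.4,0.8,0],[0,0,0.27]],
    [[0.455,0.923,0],[0,0,0.36]],
    [[0.455,0.923,0],[0,0,0.407]]
  ]
}}

```text
t: 2.8
eef_pos: [488.7, -139.3, 231.5]
tool_rot: [[-0.735, 0.678, 0.001], [0.678, 0.735, 0.001], [-0.0, 0.001, -1.0]]
force: [-0.5, -0.6, -0.5]
gripper_width: 85.3
gripper_force: 0.0
```

>>> {"name": "apply_moves", "arguments": {
  "targets": [
    [[0.1,0.2,0],[0,0,0.09]],
    [[0.25,0.5,0],[0,0,0.18]],
    [[0.4,0.8,0],[0,0,0.27]],
    [[0.455,0.923,0],[0,0,0.36]],
    [[0.455,0.923,0],[0,0,0.407]],
    [[0.455,0.923,0],[0,0,0.407]],
    [[0.455,0.923,0],[0,0,0.407]]
  ]
}}

```text
t: 3.5
eef_pos: [555.8, -3.6, 231.3]
tool_rot: [[-0.993, 0.116, -0.0], [0.116, 0.993, -0.0], [0.0, -0.0, -1.0]]
force: [-0.8, 0.7, 0.2]
gripper_width: 85.6
gripper_force: 0.0
```

>>> {"name": "apply_moves", "arguments": {
  "targets": [
    [[0,0,-0.25],[0,0,0]],
    [[0,0,-0.5],[0,0,0]],
    [[0,0,-0.7],[0,0,0]],
    [[0,0,-0.85],[0,0,0]],
    [[0,0,-0.97],[0,0,0]],
    [[0,0,-0.97],[0,0,0]]
  ]
}}

```text
t: 4.1
eef_pos: [553.0, -4.0, 83.1]
tool_rot: [[-0.993, 0.117, -0.006], [0.117, 0.993, 0.001], [0.006, 0.0, -1.0]]
force: [0.2, -0.8, -0.3]
gripper_width: 85.5
gripper_force: 0.0
```

>>> {"name": "apply_moves", "arguments": {
  "targets": [
    [[0,0,0],[0,0,0]],
    [[0,0,0],[0,0,0]],
    [[0,0,0],[0,0,0]],
    [[0,0,0],[0,0,0]],
    [[0,0,0],[0,0,0]],
    [[0,0,0],[0,0,0]],
    [[0,0,0],[0,0,0]],
    [[0,0,0],[0,0,0]],
    [[0,0,0],[0,0,0]],
    [[0,0,0],[0,0,0]]
  ],
  "hand": 1,
  "grip_force": 30
}}

```text
t: 5.1
eef_pos: [556.5, -3.8, 86.8]
tool_rot: [[-0.993, 0.114, 0.001], [0.114, 0.993, -0.001], [-0.001, -0.001, -1.0]]
force: [-1.6, -0.3, 6.1]
gripper_width: 15.5
gripper_force: 32.0
```

>>> {"name": "apply_moves", "arguments": {
  "targets": [
    [[0.006,0.05,0],[0,0,0]],
    [[0.011,0.1,0],[0,0,0]],
    [[0.017,0.15,0],[0,0,0]],
    [[0.023,0.2,0],[0,0,0]],
    [[0.028,0.25,0],[0,0,0]],
    [[0.031,0.28,0],[0,0,0]],
    [[0.031,0.28,0],[0,0,0]],
    [[0.031,0.28,0],[0,0,0]]
  ]
}}

```text
t: 5.9
eef_pos: [561.4, 38.9, 86.8]
tool_rot: [[-0.993, 0.114, 0.002], [0.114, 0.993, 0.0], [-0.002, 0.001, -1.0]]
force: [-0.7, 0.2, 5.4]
gripper_width: 15.6
gripper_force: 32.0
```

>>> {"name": "apply_moves", "arguments": {
  "targets": [
    [[0.001,0.01,0],[0,0,0]],
    [[0.002,0.02,0],[0,0,0]],
    [[0.003,0.03,0],[0,0,0]],
    [[0.005,0.04,0],[0,0,0]],
    [[0.006,0.05,0],[0,0,0]],
    [[0.006,0.05,0],[0,0,0]],
    [[0.006,0.05,0],[0,0,0]]
  ]
}}

```text
t: 6.6
eef_pos: [562.0, 44.4, 86.8]
tool_rot: [[-0.993, 0.115, 0.001], [0.115, 0.993, -0.004], [-0.002, -0.004, -1.0]]
force: [-1.7, -5.3, 5.0]
gripper_width: 15.1
gripper_force: 32.1
```

>>> {"name": "apply_moves", "arguments": {
  "targets": [
    [[0.001,0.01,0],[0,0,0]],
    [[0.002,0.02,0],[0,0,0]],
    [[0.003,0.03,0],[0,0,0]],
    [[0.003,0.03,0],[0,0,0]],
    [[0.003,0.03,0],[0,0,0]]
  ]
}}

```text
t: 7.1
eef_pos: [562.0, 44.4, 86.8]
tool_rot: [[-0.993, 0.118, -0.0], [0.118, 0.993, -0.014], [-0.001, -0.014, -1.0]]
force: [-3.9, -18.1, 6.5]
gripper_width: 15.2
gripper_force: 35.5
```

>>> {"name": "apply_moves", "arguments": {
  "targets": [
    [[-0.001,-0.015,0],[0,0,0]],
    [[-0.002,-0.027,0],[0,0,0]],
    [[-0.002,-0.027,0],[0,0,0]]
  ]
}}

```text
t: 7.4
eef_pos: [562.0, 44.5, 86.7]
tool_rot: [[-0.993, 0.115, 0.001], [0.115, 0.993, -0.004], [-0.001, -0.004, -1.0]]
force: [-1.7, -6.5, 6.0]
gripper_width: 15.4
gripper_force: 32.1
```

>>> {"name": "apply_moves", "arguments": {
  "targets": [
    [[0,0,0],[0,0,0]],
    [[0,0,0],[0,0,0]],
    [[0,0,0],[0,0,0]],
    [[0,0,0],[0,0,0]],
    [[0,0,0],[0,0,0]],
    [[0,0,0],[0,0,0]]
  ],
  "hand": -1
}}

```text
t: 8.0
eef_pos: [561.6, 46.6, 85.7]
tool_rot: [[-0.993, 0.114, -0.0], [0.114, 0.993, 0.0], [0.0, 0.0, -1.0]]
force: [-0.1, -1.1, -0.6]
gripper_width: 84.8
gripper_force: 0.0
```

>>> {"name": "apply_moves", "arguments": {
  "targets": [
    [[0,0,0.2],[0,0,0]],
    [[0,0,0.5],[0,0,0]],
    [[0,0,0.8],[0,0,0]],
    [[0,0.1,1],[0,0,0]],
    [[-0.1,0.4,1],[0,0,0]],
    [[-0.2,0.7,1],[0,0,0]],
    [[-0.3,1,1],[0,0,0]],
    [[-0.3,1,1],[0,0,0]]
  ]
}}

```text
t: 8.8
eef_pos: [514.5, 200.8, 236.0]
tool_rot: [[-0.994, 0.108, -0.001], [0.108, 0.994, 0.002], [0.001, 0.002, -1.0]]
force: [0.7, -0.5, 0.2]
gripper_width: 85.2
gripper_force: 0.0
```

```bash
python3 - <<'E'
from h import *
for c,roi in(("top",(130,130,270,140)),("side",(200,150,200,150))):
    d=cam(c);x,y,w,h=roi;f=2.96 if c=="top" else 4
    cv2.imwrite(f"pics/{c}2.png",cv2.resize(d["pixels"][y:y+h,x:x+w,::-1],None,fx=f,fy=f,interpolation=cv2.INTER_CUBIC))
print(r.get_obs()["eef_pos"])
E
```

```text
[516.18548018 197.35700992 235.7949361 ]
```

View pics/top2.png

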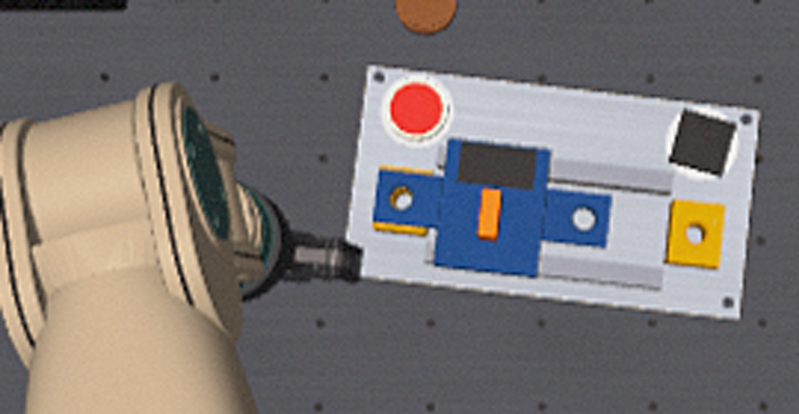

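View pics/side2.png

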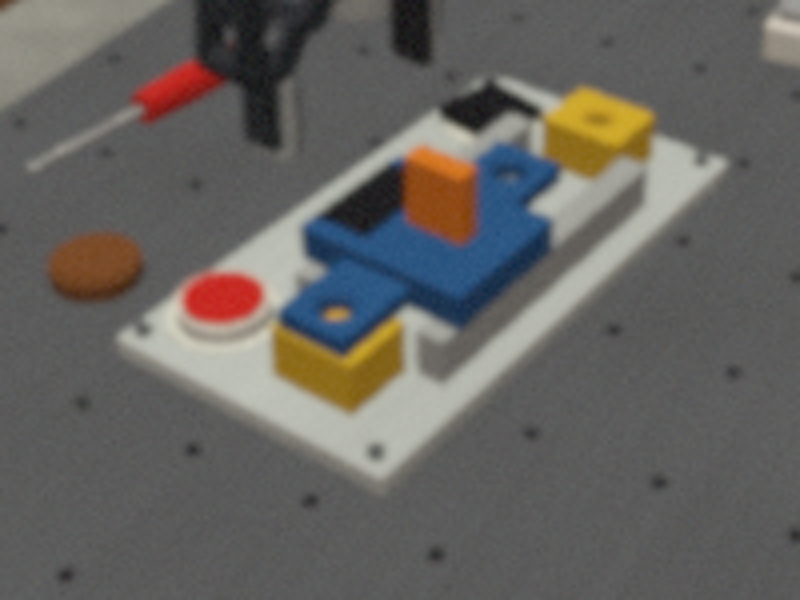

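Carriage is home: the yellow lug hole lines up under the left tongue hole (side crop ~(336,314), top crop ~(400,199)), and the dish hasn't moved. Next is the pin.

>>> {"name": "apply_moves", "arguments": {
  "targets": [
    [[-0.04,0.16,0],[0,0,-0.09]],
    [[-0.08,0.32,0],[0,0,-0.18]],
    [[-0.12,0.48,0],[0,0,-0.27]],
    [[-0.17,0.65,0],[0,0,-0.36]],
    [[-0.21,0.8,0],[0,0,-0.45]],
    [[-0.25,0.9,0],[0,0,-0.54]],
    [[-0.25,0.9,0],[0,0,-0.5]]
  ]
}}

```text
t: 9.6
eef_pos: [479.5, 331.7, 235.5]
tool_rot: [[-0.621, 0.784, -0.0], [0.784, 0.621, 0.0], [0.0, -0.0, -1.0]]
force: [-0.5, -0.1, 0.0]
gripper_width: 85.3
gripper_force: 0.0
```

>>> {"name": "apply_moves", "arguments": {
  "targets": [
    [[-0.04,0.15,0],[0,0,-0.09]],
    [[-0.07,0.3,0],[0,0,-0.18]],
    [[-0.09,0.397,0],[0,0,-0.27]],
    [[-0.09,0.397,0],[0,0,-0.36]],
    [[-0.09,0.397,0],[0,0,-0.45]],
    [[-0.09,0.397,0],[0,0,-0.5]],
    [[-0.09,0.397,0],[0,0,-0.5]],
    [[-0.09,0.397,0],[0,0,-0.5]]
  ]
}}

```text
t: 10.4
eef_pos: [466.5, 390.0, 235.6]
tool_rot: [[0.114, 0.993, -0.0], [0.993, -0.114, -0.0], [-0.0, -0.0, -1.0]]
force: [-0.1, -0.0, -0.1]
gripper_width: 85.4
gripper_force: 0.0
```

>>> {"name": "apply_moves", "arguments": {
  "targets": [
    [[0,0,-0.2],[0,0,0]],
    [[0,0,-0.4],[0,0,0]],
    [[0,0,-0.55],[0,0,0]],
    [[0,0,-0.65],[0,0,0]],
    [[0,0,-0.65],[0,0,0]],
    [[0,0,-0.65],[0,0,0]],
    [[0,0,-0.65],[0,0,0]]
  ]
}}

```text
t: 11.1
eef_pos: [466.8, 391.7, 140.0]
tool_rot: [[0.114, 0.993, 0.002], [0.993, -0.114, 0.002], [0.002, 0.002, -1.0]]
force: [-0.3, -0.2, 0.0]
gripper_width: 85.2
gripper_force: 0.0
```

>>> {"name": "apply_moves", "arguments": {
  "targets": [
    [[-0.008,0,-0.15],[0,0,0]],
    [[-0.008,0,-0.3],[0,0,0]],
    [[-0.008,0,-0.42],[0,0,0]],
    [[-0.008,0,-0.48],[0,0,0]],
    [[-0.008,0,-0.505],[0,0,0]],
    [[-0.008,0,-0.505],[0,0,0]],
    [[-0.008,0,-0.505],[0,0,0]],
    [[-0.008,0,-0.505],[0,0,0]]
  ]
}}

```text
t: 11.9
eef_pos: [465.3, 391.6, 63.8]
tool_rot: [[0.114, 0.993, 0.002], [0.993, -0.114, 0.001], [0.001, 0.002, -1.0]]
force: [0.4, 0.0, 0.8]
gripper_width: 85.3
gripper_force: 0.0
```

>>> {"name": "apply_moves", "arguments": {
  "targets": [
    [[0,0,0],[0,0,0]],
    [[0,0,0],[0,0,0]],
    [[0,0,0],[0,0,0]],
    [[0,0,0],[0,0,0]],
    [[0,0,0],[0,0,0]],
    [[0,0,0],[0,0,0]],
    [[0,0,0],[0,0,0]],
    [[0,0,0],[0,0,0]],
    [[0,0,0],[0,0,0]],
    [[0,0,0],[0,0,0]]
  ],
  "hand": 1,
  "grip_force": 50
}}

```text
t: 12.9
eef_pos: [464.6, 391.2, 62.8]
tool_rot: [[0.114, 0.993, 0.0], [0.993, -0.114, 0.0], [0.0, 0.0, -1.0]]
force: [0.1, 0.4, 3.4]
gripper_width: 26.7
gripper_force: 49.2
```

>>> {"name": "apply_moves", "arguments": {
  "targets": [
    [[0,0,0.05],[0,0,0]],
    [[0,0,0.15],[0,0,0]],
    [[0,0,0.3],[0,0,0]],
    [[0,0,0.5],[0,0,0]],
    [[0,0,0.65],[0,0,0]],
    [[0,0,0.72],[0,0,0]],
    [[0,0,0.72],[0,0,0]]
  ]
}}

```text
t: 13.6
eef_pos: [465.6, 391.8, 173.0]
tool_rot: [[0.114, 0.993, 0.003], [0.993, -0.114, 0.002], [0.003, 0.003, -1.0]]
force: [0.3, 0.6, -1.0]
gripper_width: 26.8
gripper_force: 49.3
```

>>> {"name": "apply_moves", "arguments": {
  "targets": [
    [[0.06,-0.15,0],[0,0,0]],
    [[0.16,-0.4,0],[0,0,0]],
    [[0.26,-0.65,0],[0,0,0]],
    [[0.34,-0.85,0],[0,0,0]],
    [[0.38,-0.9,0],[0,0,0]],
    [[0.38,-0.9,0],[0,0,0]]
  ]
}}

```text
t: 14.2
eef_pos: [521.3, 254.8, 169.2]
tool_rot: [[0.117, 0.993, -0.002], [0.993, -0.117, -0.0], [-0.001, -0.002, -1.0]]
force: [0.3, 0.2, -1.9]
gripper_width: 26.7
gripper_force: 49.4
```

>>> {"name": "apply_moves", "arguments": {
  "targets": [
    [[0.06,-0.15,0],[0,0,0]],
    [[0.16,-0.4,0],[0,0,0]],
    [[0.26,-0.65,0],[0,0,0]],
    [[0.34,-0.8,0],[0,0,0]],
    [[0.38,-0.87,0],[0,0,0]],
    [[0.38,-0.89,0],[0,0,0]],
    [[0.38,-0.89,0],[0,0,0]],
    [[0.38,-0.89,0],[0,0,0]]
  ]
}}

```text
t: 15.0
eef_pos: [577.6, 123.9, 170.3]
tool_rot: [[0.113, 0.994, -0.001], [0.994, -0.113, 0.001], [0.0, -0.001, -1.0]]
force: [0.1, 0.3, -2.2]
gripper_width: 26.9
gripper_force: 49.4
```

```bash
python3 - <<'E'
from h import *
o=r.get_obs();print(o["eef_pos"],o["tool_rot"].round(3).tolist(),o["gripper_width"],o["force"])
for c,roi in(("top",(210,160,100,80)),("side",(220,160,100,110))):
    d=cam(c);x,y,w,h=roi;f=5
    cv2.imwrite(f"pics/{c}3.png",cv2.resize(d["pixels"][y:y+h,x:x+w,::-1],None,fx=f,fy=f,interpolation=cv2.INTER_CUBIC))
E
```

```text
[577.55127341 123.91327386 170.26883308] [[0.113, 0.994, -0.001], [0.994, -0.113, 0.001], [0.0, -0.001, -1.0]] 26.895460006004523 [ 0.13916315  0.30936041 -2.21556659]
```

View pics/side3.png

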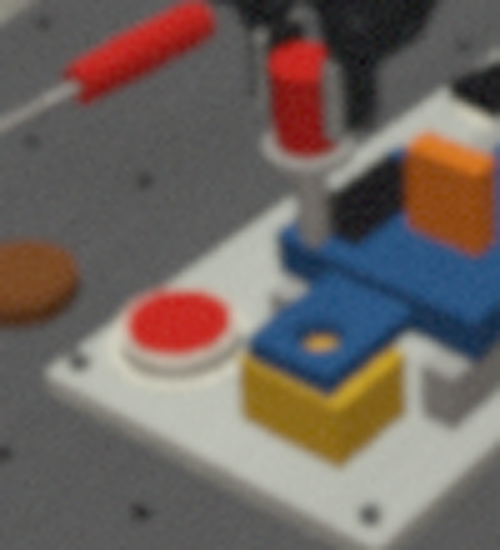

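```bash
python3 - <<'E'
from h import *
S=cam("side");p=r.get_obs()["eef_pos"];print(p)
def inv(uv,z): 
    u=full([uv],(220,160),5)[0];return least_squares(lambda q:(proj(S,[q[0],q[1],z])-u).ravel(),[570,120]).x.round(1)
print("hole",inv((321,341),62))
tz=p[2]-56.8
print("tip",inv((316,241),tz),"knobtop",inv((299,62),tz+87),"collar lower rim centre",inv((308,148),tz+46))
for z in(0,44,49,87): print(z,((proj(S,[p[0],p[1],tz+z])-[220,160]+.5)*5-.5).round(0))
# tongue hole blob in side image: yellow pixels enclosed by blue
d=S["pixels"][215:245,268:300].astype(int);m=(d[...,0]-d[...,2]>10);print("\n".join("".join("#" if v else "." for v in row) for row in m[:20]))
E
```

```text
[577.88925579 123.5892413  170.55772128]
hole [579.1 125.9]
tip [579.5 125.1] knobtop [580.9 128. ] collar lower rim centre [580.3 126. ]
0 [[321. 240.]]
44 [[317. 151.]]
49 [[316. 141.]]
87 [[312.  59.]]
................................
................................
................................
................................
................................
................................
................................
#...............................
##..............................
##..............................
#...............................
#...............................
..............#####.............
.............######.............
#............######..........###
##.........................#####
###.......................######
#####....................#######
#######.................########
#########..............#########
```

View pics/top3.png

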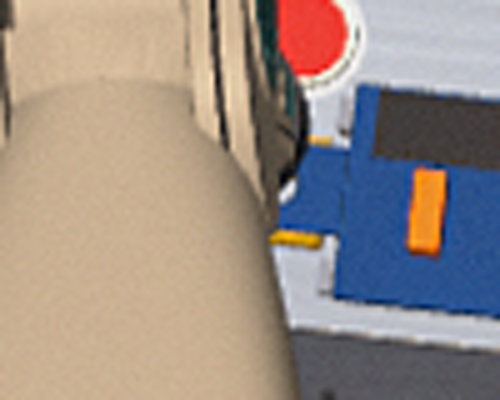

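The side view shows the pin upright in the fingers, with its tip at crop (316,241) roughly above the tongue hole (321,341). The arm hides the hole in the top view. I'll lower slowly and watch the forces.

>>> {"name": "apply_moves", "arguments": {
  "targets": [
    [[0.006,-0.001,-0.1],[0,0,0]],
    [[0.006,-0.001,-0.2],[0,0,0]],
    [[0.006,-0.001,-0.27],[0,0,0]],
    [[0.006,-0.001,-0.3],[0,0,0]],
    [[0.006,-0.001,-0.32],[0,0,0]],
    [[0.006,-0.001,-0.34],[0,0,0]],
    [[0.006,-0.001,-0.36],[0,0,0]],
    [[0.006,-0.001,-0.37],[0,0,0]],
    [[0.006,-0.001,-0.37],[0,0,0]],
    [[0.006,-0.001,-0.37],[0,0,0]]
  ]
}}

```text
t: 16.15
eef_pos: [579.7, 122.2, 115.4]
tool_rot: [[0.114, 0.993, 0.001], [0.993, -0.114, -0.0], [-0.0, 0.001, -1.0]]
force: [0.4, 0.2, -1.2]
gripper_width: 27.0
gripper_force: 49.3
```

```bash
python3 - <<'E'
from h import *
o=r.get_obs();print(o["eef_pos"],o["gripper_width"],o["force"],o["wrist_torque"])
d=cam("side");cv2.imwrite("pics/side4.png",cv2.resize(d["pixels"][180:255,240:320,::-1],None,fx=7,fy=7,interpolation=cv2.INTER_CUBIC))
E
```

```text
[579.70816091 122.20492336 115.40204208] 27.024558293972596 [ 0.36492856  0.18053901 -1.21246091] [-0.21478123 -0.1546346  -0.02955349]
```

View pics/side4.png

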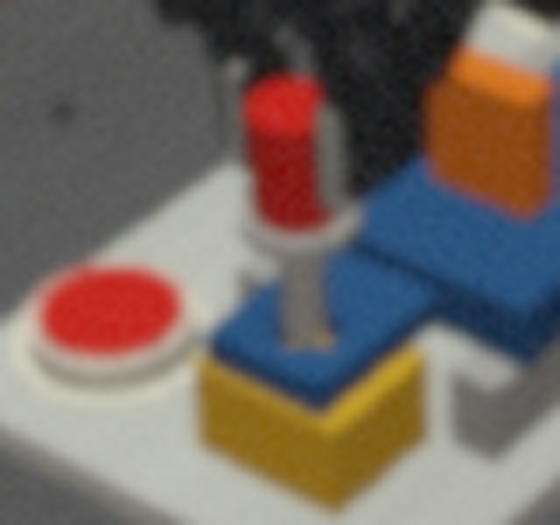

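>>> {"name": "apply_moves", "arguments": {
  "targets": [
    [[-0.005,-0.002,0],[0,0,0]],
    [[-0.005,-0.002,-0.02],[0,0,0]],
    [[-0.005,-0.002,-0.04],[0,0,0]],
    [[-0.005,-0.002,-0.06],[0,0,0]],
    [[-0.005,-0.002,-0.08],[0,0,0]],
    [[-0.005,-0.002,-0.1],[0,0,0]],
    [[-0.005,-0.002,-0.1],[0,0,0]]
  ]
}}

```text
t: 16.9
eef_pos: [579.8, 121.1, 100.0]
tool_rot: [[0.115, 0.993, 0.002], [0.993, -0.115, -0.002], [-0.002, 0.003, -1.0]]
force: [3.2, -4.1, -0.5]
gripper_width: 26.8
gripper_force: 49.4
```

>>> {"name": "apply_moves", "arguments": {
  "targets": [
    [[0.005,-0.005,0],[0,0,0]],
    [[0.005,-0.005,-0.02],[0,0,0]],
    [[0.005,-0.005,-0.04],[0,0,0]],
    [[0.005,-0.005,-0.06],[0,0,0]],
    [[0.005,-0.005,-0.06],[0,0,0]]
  ]
}}

```text
t: 17.4
eef_pos: [580.4, 120.4, 90.8]
tool_rot: [[0.115, 0.993, 0.002], [0.993, -0.115, -0.002], [-0.002, 0.002, -1.0]]
force: [4.2, -4.8, -0.9]
gripper_width: 26.3
gripper_force: 49.4
```

>>> {"name": "apply_moves", "arguments": {
  "targets": [
    [[0.006,-0.006,0],[0,0,0]],
    [[0.006,-0.006,-0.02],[0,0,0]],
    [[0.006,-0.006,-0.04],[0,0,0]],
    [[0.006,-0.006,-0.06],[0,0,0]],
    [[0.006,-0.006,-0.08],[0,0,0]],
    [[0.006,-0.006,-0.08],[0,0,0]]
  ]
}}

```text
t: 18.0
eef_pos: [580.6, 120.0, 78.5]
tool_rot: [[0.115, 0.993, 0.001], [0.993, -0.115, -0.001], [-0.001, 0.001, -1.0]]
force: [4.0, -4.1, -1.2]
gripper_width: 26.4
gripper_force: 49.5
```

>>> {"name": "apply_moves", "arguments": {
  "targets": [
    [[0,0,-0.01],[0,0,0]],
    [[0,0,-0.02],[0,0,0]],
    [[0,0,-0.03],[0,0,0]],
    [[0,0,-0.04],[0,0,0]],
    [[0,0,-0.04],[0,0,0]],
    [[0,0,-0.04],[0,0,0]]
  ]
}}

```text
t: 18.6
eef_pos: [580.7, 120.0, 74.8]
tool_rot: [[0.114, 0.993, 0.001], [0.993, -0.114, -0.001], [-0.001, 0.001, -1.0]]
force: [-0.8, -6.2, 11.7]
gripper_width: 26.5
gripper_force: 50.9
```

>>> {"name": "apply_moves", "arguments": {
  "targets": [
    [[0,0,0.01],[0,0,0]],
    [[0,0,0.01],[0,0,0]],
    [[0,0,0.01],[0,0,0]],
    [[0,0,0.01],[0,0,0]],
    [[0,0,0.01],[0,0,0]],
    [[0,0,0.01],[0,0,0]],
    [[0,0,0.01],[0,0,0]]
  ],
  "hand": -1
}}

```text
t: 19.3
eef_pos: [580.1, 120.5, 74.4]
tool_rot: [[0.114, 0.993, -0.0], [0.993, -0.114, 0.0], [0.0, -0.0, -1.0]]
force: [-0.4, -1.1, 0.1]
gripper_width: 85.4
gripper_force: 0.0
```

>>> {"name": "apply_moves", "arguments": {
  "targets": [
    [[0,0,0.1],[0,0,0]],
    [[0,0,0.3],[0,0,0]],
    [[0,0,0.5],[0,0,0]],
    [[0,0,0.8],[0,0,0]],
    [[0,0,1],[0,0,0]],
    [[-0.2,0.3,1],[0,0,0]],
    [[-0.4,0.6,1],[0,0,0]],
    [[-0.6,0.9,1],[0,0,0]],
    [[-0.6,0.9,1],[0,0,0]],
    [[-0.6,0.9,1],[0,0,0]]
  ]
}}

```text
t: 20.3
eef_pos: [489.4, 256.8, 225.7]
tool_rot: [[0.111, 0.994, 0.001], [0.994, -0.111, 0.0], [0.0, 0.001, -1.0]]
force: [0.7, -0.8, -0.2]
gripper_width: 85.3
gripper_force: 0.0
```

```bash
python3 - <<'E'
from h import *
o=r.get_obs();print(o["t"],o["eef_pos"],o["force"])
a=cam("side")["pixels"][160:260,220:340,::-1];b=cam("top")["pixels"][140:240,240:360,::-1]
cv2.imwrite("pics/fin.png",cv2.resize(np.hstack([a,b]),None,fx=3.3,fy=3.3,interpolation=cv2.INTER_CUBIC))
E
```

```text
20.3 [489.41613912 256.80107189 225.74213475] [ 0.65063725 -0.808304   -0.15585714]
```

View pics/fin.png

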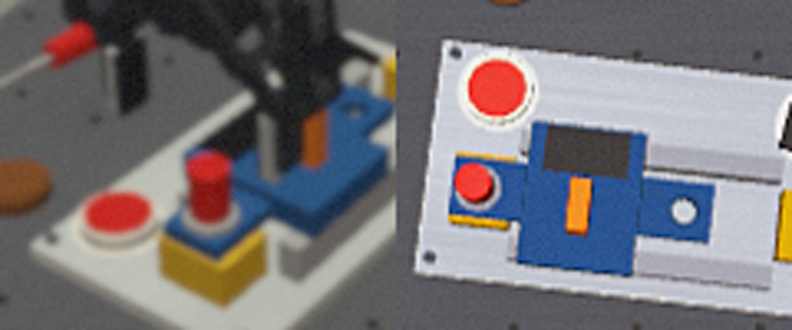

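The pin's collar sits flat on the tongue (side (210,220), top (475,187)). The dish is untouched and the gripper is clear. Handing in.

```bash
python3 -c "
from rig import r
print(r.hand_in())"
```

```text
the job is handed in; nothing more can be done
None
```

The job is done and handed in at about 20 s: the carriage is fully home at the left end, where the dish is; the pin is through the tongue into the lug with its collar on the tongue, and released; the dish was not disturbed.

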